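# Set a coffee grinder's collar to the moka mark and clamp it

## Task

Set the coffee grinder for the moka pot: swing its red-knobbed clamp lever well out to free the collar, push the collar's black knob round until the yellow pointer on the far rim stands at the red marker clip, within the clip's width, then swing the lever fully home again so that the setting is clamped. Leave the marker clip where it is and do not disturb the mug, the honey jar or the timer.

Things in the scene. Friction and masses are not known exactly. Their poses are not given: they have to be found in the camera images.
- grinder: White coffee grinder, heavy, fixed, 224 mm high. Origin on the worktop under the collar's upright axis; x points from the chute to the far side, y left, z up. Foot x -160 to 60, y -75 to 75 mm; chute at x = -107 mm. Aluminium scale ring, 176 mm in diameter, z 150 to 166 mm, black ticks on its far side. Black hopper lid, 100 mm in diameter, top at z = 223 mm. Clamp bracket on the -y side.
- collar (a joint): Black knurled collar, 136 mm in diameter, z 166 to 188 mm, turns about the grinder's axis; rad, positive anticlockwise from above, -0.9 to 0.9. At value q its yellow pointer stands at angle q from the grinder's x axis and its setting knob on the other side at q + pi. Clamp open: turns with 2 to 4 N at the knob and stays where left. Clamp shut: held fast.
- setting_knob (a point): Point in the upright black knob on the collar's steel arm, 98 mm from the collar's axis, 216 mm above the worktop. Knob round, 20 mm in diameter here, 17 mm at z = 190 mm, top at z = 224 mm; the arm below it runs inward at z 172 to 182 mm. Free all round.
- pointer_tip (a point): Tip of the yellow pointer (2.5 mm wide) on the collar's rim, across from the setting knob, 83 mm from the collar's axis, z = 168.5 mm, over the scale ring.
- marker_clip (a point): Where the pointer tip must come to stand: at the middle of the red marker clip, 83 mm from the collar's axis, z = 168.5 mm. The clip, 8 mm wide along the rim, grips the outer edge of the scale ring on the far side (radius 86 to 92 mm, top at z = 161.5 mm); it is stiff to move and is to stay where it is.
- clamp (a joint): Clamp lever on an upright spindle at x = 0, y = -104 mm in the grinder's frame; rad, 0 = shut (home, firm stop, lever points to the grinder's +x, shoe pressed on the collar), grows as it swings out towards -y (clockwise from above), stop at 1.5. Collar free from 0.8 on. Takes 2 to 10 N at its knob, most near shut; no spring, stays where left.
- clamp_knob (a point): Point in the upright red knob at the end of the clamp lever, 67 mm from the lever's spindle, 216 mm above the worktop; lever shut: at x = 66, y = -116 mm in the grinder's frame. Knob round, 18 mm in diameter here, 15 mm at z = 190 mm, top at z = 224 mm; the lever below runs at z 170 to 180 mm. Free all round.
- mug_cream: Cream mug with dark stripes, 92 x 127 x 95 mm, standing on the grinder's foot under the chute, a bystander. Origin: centre of its underside's outline, handle towards its -y.
- honey_jar: Honey jar with red lid, 65 mm in diameter, 100 mm high, a bystander on the worktop. Origin: centre of its underside.
- kitchen_timer: Round kitchen timer, white below and red above, 63 mm in diameter, 44 mm high, a bystander on the worktop. Origin: centre of its underside.

How it is judged:
On the way, in this order (a step that is already met when the one before it is completed fails the run):
1. The clamp lever is swung out, so that the collar is free (clamp over 0.8 rad) (value of joint clamp above 0.8 rad), for 0.1 s.
2. The collar's pointer is brought to the red marker clip (pointer tip within 4 mm of the middle of the clip) (distance between pointer_tip and marker_clip below 0.004 m), for 0.2 s.
At the end, for the whole second after the job is handed in: The pointer tip stands within 4 mm of the middle of the red marker clip, the clamp lever is home (within 0.1 rad of shut) and the collar is at rest (distance between pointer_tip and marker_clip below 0.004 m and value of joint clamp below 0.1 rad and velocity of joint collar between -0.02 and 0.02 rad/s); the robot touches nothing.
It fails at once if The marker clip is shifted along the scale by more than 4 mm (distance of marker_clip from where it was at the start of the episode above 0.004 m).
It fails at once if The mug is shifted by more than 25 mm or tipped by more than 0.3 rad (distance of mug_cream from where it was at the start of the episode above 0.025 m or angle between mug_cream's own z axis and vertical above 0.3 rad).
It fails at once if The honey jar is shifted by more than 25 mm or tipped by more than 0.3 rad (distance of honey_jar from where it was at the start of the episode above 0.025 m or angle between honey_jar's own z axis and vertical above 0.3 rad).
It fails at once if The timer is shifted by more than 25 mm or tipped by more than 0.3 rad (distance of kitchen_timer from where it was at the start of the episode above 0.025 m or angle between kitchen_timer's own z axis and vertical above 0.3 rad).
It also fails if it takes over 61 s, if anything falls off the work surface, if the arm or the gripper's body presses on something with over 40 N, if the wrist force passes 120 N, or if a joint passes its speed limit or range.

## Robot

A 6-joint arm with a two-finger parallel gripper is mounted at the origin on a cart in front of the work surface, level with it; the furniture and walls round the work are solid. World frame = base frame: x ahead of the robot, y to its left, z up, the work surface at z = 0. Lengths are in m, angles in rad, forces in N, time in s.
With the tool pointing down it reaches from about 0.275 to 0.75 m from the base axis. Payload 10.2 kg.
Tool frame: the origin (TCP) lies midway between the tips of the shut fingers; the grasp point (between the pads) lies robot.pinch_z behind it (robot.pinch_z is the distance from the TCP to the grasp point, in m); z points along the fingers, y is the line along which they close (so a half turn about z gives the same grasp; the last joint's range is limited). The gripper opens to 85 mm and grips with 20 to 120 N. Pads are 22 mm wide; open, the fingers measure 114 mm over their backs; the gripper's body (76 mm by 85 mm) begins 54 mm behind the grasp point. The pads swing forward as they close: fully open they stand 13 mm farther back than shut.
Start: joints at [0.992, 0.313, 1.498, -0, 1.331, -0.223], TCP at [0.183, 0.492, 0.231] pointing down, gripper open.
Joint ranges: [-2.94, 2.94], [-0.97, 2.17], [0.19, 2.56], [-1.23, 4.37], [0.02, 3.11], [-2.88, 2.88]. Speed limits (rad/s): [2.39, 2.39, 3.01, 3.14, 3.14, 3.14].

## Interface

Orientations are given as a unit quaternion [x, y, z, w].
In Python, from rig import robot gives the robot as it stands.
- The arm moves only by the tool carry_out, never from a script. Its argument "rows" is one flat list of numbers, 7 for each row, row after row: the closure, from -1 (fully open) to 1 (shut), then the shift along the tool's x, y, z in units of 1 m (1.0 is 1 m), then the turn, a rotation vector about the tool's x, y, z in units of 30 degrees (1.0 is 30 degrees). A call has 1 to 10 rows; each row is the pose to reach, as a shift and turn from the pose commanded when the call began, along the tool's axes at that moment; what a row does not reach only later rows make up. A row lasts 1/8 s, in which the tool goes at most 62.5 mm and 10.7 degrees, less where a joint would pass 70% of its speed; a pose out of reach is approached as far as the arm can. A call with a number of a shift or a turn outside -1 to 1 is refused whole. A call with a gripper value outside its range is refused whole. The fingers move at their own pace and stop on an object; "squeeze" is the grip in N (left out, the last holds). Time passes only in rows, so rows that repeat a pose let the fingers close. It gives the time, the measured TCP pose, the force, the opening and the grip force at its end, in the units of the state.
- robot.get_obs(): the state, without advancing time (a new reading comes with each control period).
- robot.snapshot(name): name is "side" or "top" or "wrist"; returns a dict with "img" (480x640x3 uint8, red, green, blue), "camera_matrix" (3x3 intrinsics, pixels), "D" ([k1, k2, p1, p2, k3] as OpenCV has them; the pictures are not rectified), "rvec" (rotation vector, rad) and "tvec" (3), from world to camera coordinates, as OpenCV has them; the wrist camera has in their place "tool_from_camera" (4x4, takes a point from camera to tool coordinates, whose origin is the TCP and whose axes are the flange's). Camera axes: x right, y down, z forward; pixel columns grow to the right and rows downward; lengths in m; the calibration is good to about 2 mm. A picture is of the moment at which its call begins: read the wrist's pose just before it. There is no depth.
- robot.hand_in(): hands the job in; it is judged then, once.
The state is a dict: "clock": time; "q": joint angles; "qvel": joint speeds; "effort": joint torques, N m; "tool_pos": TCP position; "tool_rot": TCP orientation; "contact_force": force on the tool from outside, world axes, zero at the start; "torque": the same for the moment, N m; "grip_width": opening from 0.0 (shut) to 1.0 (fully open); "finger_force": force on a finger pad.
Only numpy, scipy, OpenCV 4.12 (cv2) and the standard library are available. Lean on these libraries where they do the work, as an engineer would, in place of code of your own. Each camera call takes 0.05 s, during which the arm holds its last target. There are 200 camera calls.

## Working session

There is one attempt and no reset: what is moved stays moved. The work goes in short steps, Python scripts to look and compute and a tool call to move; the robot and the scene stay as the last step left them, time stands still between calls to the robot, and variables do not carry over. Pictures are saved under pics/ and viewed, at most 12 in all, crops included, and the job is handed in when it is done.

Besides the shell and the picture viewer there is one more tool, called after "Call:" by a JSON object that holds its "name" and its "arguments", one argument or row to a line. carry_out: Moves the arm, as the interface text tells. Its arguments: {"type":"object","properties":{"rows":{"type":"array"},"squeeze":{"type":"number"}},"required":["rows"]}

```bash
mkdir -p pics
python3 - <<'E'
from rig import robot
import cv2
o=robot.get_obs();print(o['clock'],o['tool_pos'],o['tool_rot'],o['grip_width'],robot.pinch_z)
for n in('side','top'):
    s=robot.snapshot(n);cv2.imwrite(f'pics/{n}0.png',s['img'][:,:,::-1]);print(n,s['camera_matrix'],s['D'],s['rvec'],s['tvec'])
E
```

```text
0.0 [0.18274847 0.49190177 0.23073784] [ 1.76959295e-01  9.84217976e-01 -5.71558520e-04 -2.39996803e-04] 1.0030948062844924 0.0187
side [[496.09114829   0.         315.33125185]
 [  0.         496.09114829 243.39538676]
 [  0.           0.           1.        ]] [0.00840173 0.         0.         0.         0.        ] [ 0.09363061 -2.61278793  1.70957341] [0.53893622 0.15384856 1.10388046]
top [[576.01060949   0.         326.59725157]
 [  0.         576.01060949 236.37730868]
 [  0.           0.           1.        ]] [-0.15644481  0.          0.          0.          0.        ] [ 2.22053408 -1.97952182  0.21876398] [-0.05296197  0.54735913  1.25233982]
```

View pics/side0.png

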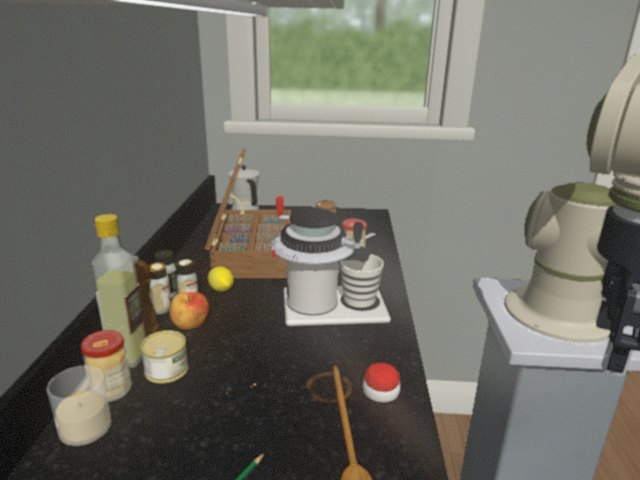

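View pics/top0.png

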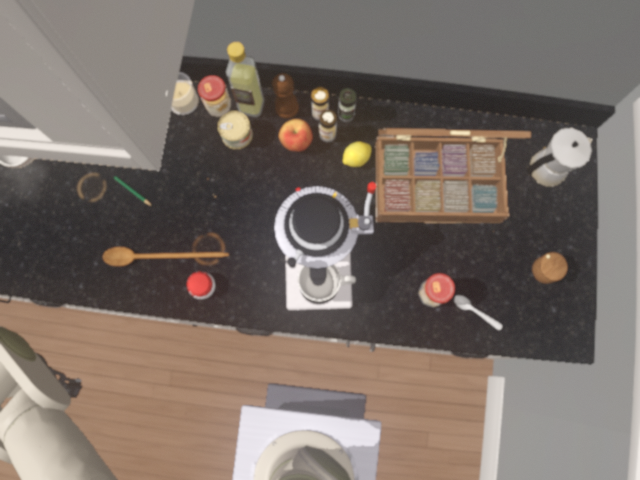

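```bash
cat > h.py <<'E'
import numpy as np,cv2
from rig import robot
def ray(s,px):
    p=cv2.undistortPoints(np.float64(px).reshape(-1,1,2),s['camera_matrix'],np.float64(s['D'])).reshape(-1,2)
    R=cv2.Rodrigues(np.float64(s['rvec']))[0];t=np.float64(s['tvec']).ravel()
    return -R.T@t,np.c_[p,np.ones(len(p))]@R
def plane(s,px,z):
    c,d=ray(s,px);return c+d*((z-c[2])/d[:,2])[:,None]
def proj(s,P):
    return cv2.projectPoints(np.float64(P).reshape(-1,1,3),np.float64(s['rvec']),np.float64(s['tvec']),s['camera_matrix'],np.float64(s['D']))[0].reshape(-1,2)
def tri(s1,p1,s2,p2):
    c1,d1=ray(s1,p1);c2,d2=ray(s2,p2);d1,d2=d1[0],d2[0]
    k=np.linalg.lstsq(np.c_[d1,-d2],c2-c1,rcond=None)[0];a=c1+k[0]*d1;b=c2+k[1]*d2
    return (a+b)/2,np.linalg.norm(a-b)
E
python3 - <<'E'
import cv2,numpy as np
from h import *
a=cv2.imread('pics/top0.png');b=cv2.imread('pics/side0.png')
c=cv2.resize(a[170:315,265:405],None,fx=4,fy=4,interpolation=cv2.INTER_CUBIC)
d=cv2.resize(b[190:330,260:400],None,fx=4,fy=4,interpolation=cv2.INTER_CUBIC)
c=cv2.copyMakeBorder(c,0,600-c.shape[0],0,0,cv2.BORDER_CONSTANT);cv2.imwrite('pics/ctop.png',c)
cv2.imwrite('pics/cside.png',d)
for im,n in((a,'top'),(b,'side')):
  h=cv2.cvtColor(im,cv2.COLOR_BGR2HSV)
  for nm,lo,hi in(('red',(0,150,90),(8,255,255)),('red2',(172,150,90),(180,255,255)),('yel',(14,150,120),(32,255,255))):
    N,_,st,ce=cv2.connectedComponentsWithStats(cv2.inRange(h,lo,hi))
    for i in range(1,N):
      if st[i,4]>3: print(n,nm,st[i],ce[i].round(1))
E
```

```text
top red [207  92  17   9  22] [215.7  97.6]
top red [284 130  28  20 355] [296.8 139.6]
top red [367 182   9  11  75] [371.  186.9]
top red [296 188   4   2   8] [297.5 188.5]
top red [187 272  24  24 433] [198.8 283.4]
top yel [231  54  13   7  33] [237.2  57.7]
top yel [313  88   9   5  16] [316.1  89.9]
top yel [351 142  20  24 199] [361.8 154.7]
top yel [344 161   5   4   9] [346.  162.4]
side red [277 197   7  19 101] [279.6 205.1]
side red [272 251   5   6  14] [273.7 253.9]
side red [188 292  20  18 180] [197.2 300.2]
side red [ 95 330   6   3   9] [ 97.7 331.2]
side red [ 89 333  21  14  55] [ 97.6 338.3]
side red [ 81 335  42  23 294] [100.7 350.1]
side red [104 335  13   9  53] [110.5 339. ]
side red [ 98 345  12   4  13] [103.5 346.3]
side red [365 363  35  28 740] [382.1 376.3]
side yel [ 95 214  24  23 435] [106.4 225.4]
side yel [160 264   5   6   8] [162.4 266.6]
side yel [208 266  26  25 485] [220.2 277.7]
side yel [150 268   5   3   9] [151.4 269.4]
side yel [170 293  36  36 703] [183.5 312.3]
side yel [107 350  14   7  17] [114.2 353.3]
side yel [102 357   4   1   4] [103.5 357. ]
side yel [334 370   4   4   7] [335.4 371.1]
side yel [335 373  37 107 816] [349.3 442.7]
```

View pics/ctop.png

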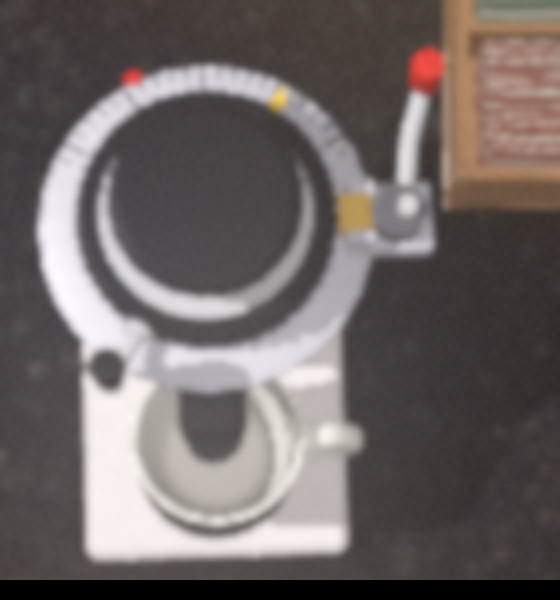

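View pics/cside.png

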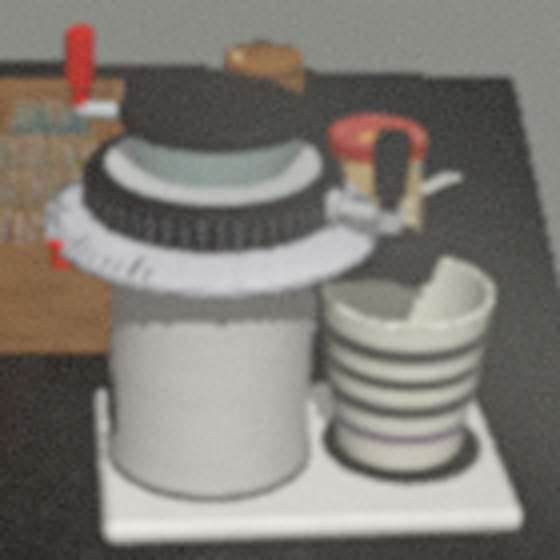

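The top view shows the black knob at (292,262), the pointer at (335,194), the clip at (298,189) and the red lever knob at (371,187). The side view shows the black knob at (358,230) and the red knob at (280,205).

Run:
```python
from h import *
t=robot.snapshot('top');s=robot.snapshot('side')
K,e=tri(t,[291.7,262.5],s,[357.8,229.5]);print('knob tri',K,e)
C,e=tri(t,[371,186.9],s,[279.8,204]);print('clamp tri',C,e)
M,e=tri(t,[297.7,188.8],s,[273.7,253.9]);print('clip tri',M,e)
k=plane(t,[[291.7,262.5]],.221)[0];c=plane(t,[[371,186.9]],.22)[0];p=plane(t,[[334.6,194.6]],.169)[0];m=plane(t,[[297.9,188.9]],.1615)[0]
o=k+(p-k)*98/181;print('k',k,'c',c,'p',p,'m',m,'o',o,'dist kp',np.linalg.norm((k-p)[:2]))
h=plane(t,[[265+206/4-.4,170+190/4-.4]],.223)[0];print('lid approx',h)
oc=(c-o)[:2];yaw=np.arctan2(oc[1],oc[0])-np.arctan2(-116,66);print('yaw',yaw,np.linalg.norm(oc),np.hypot(66,116))
for n,v in(('p',p-o),('k',o-k),('m',m-o)):print(n,np.arctan2(v[1],v[0])-yaw,np.linalg.norm(v[:2]))
f=plane(t,np.array([[85,555],[347,550],[82,345]])/4+[265,170],.015);print('foot',f)
for n,px,z in(('jar',[437,287],.1),('timer',[199,284],.04)):print(n,plane(t,[px],z))
print('spicebox L/top',plane(t,[[377,222],[377,130]],.06))
w=robot.snapshot('wrist');print(w['tool_from_camera'],w['camera_matrix'][0,0])
```

```text
knob tri [0.45597566 0.06988884 0.2083091 ] 0.0006825939826020388
clamp tri [ 0.62997698 -0.07214097  0.20623832] 0.003738772445250652
clip tri [0.62386846 0.08162693 0.15371058] 0.0045066431479767605
k [0.45422981 0.06887937 0.221     ] c [ 0.62754654 -0.07147267  0.22      ] p [0.61785403 0.00113424 0.169     ] m [0.62370951 0.08058612 0.1615    ] o [0.54282193 0.03219969 0.1928453 ] dist kp 0.17709400383337276
lid approx [0.55092809 0.03186436 0.223     ]
yaw 0.16787430251676083 0.13388882516520403 133.46160496562297
p -0.5604156692478703 0.08120885258657425
k -0.5604156692478703 0.09588515124679851
m 0.37121591996689207 0.09425523221532808
foot [[ 0.37958683  0.08370794  0.015     ]
 [ 0.39975101 -0.06563193  0.015     ]
 [ 0.5011952   0.10107466  0.015     ]]
jar [[ 0.45633671 -0.24286864  0.1       ]]
timer [[0.40967779 0.28783529 0.04      ]]
spicebox L/top [[ 0.59650351 -0.1009643   0.06      ]
 [ 0.82213528 -0.08000485  0.06      ]]
[[-3.25314295e-04 -9.57827110e-01 -2.87344952e-01  7.35582506e-02]
 [ 9.99999810e-01 -1.61069279e-04 -5.95234786e-04 -4.27570414e-04]
 [ 5.23849570e-04 -2.87345091e-01  9.57826980e-01 -1.43999876e-01]
 [ 0.00000000e+00  0.00000000e+00  0.00000000e+00  1.00000000e+00]] 336.17726957459956
```

```bash
cat >> h.py <<'E'
from scipy.spatial.transform import Rotation as Ro
def rows(targets):
    """targets: (x,y,z,angle of tool x axis in world) -> tool shift, turn in 30deg units"""
    o=robot.get_obs();R=Ro.from_quat(o['tool_rot']);p=np.array(o['tool_pos'])
    print('t',round(o['clock'],2),p.round(4),'xang',round(float(np.arctan2(R.as_matrix()[1,0],R.as_matrix()[0,0])),3),'F',np.round(o['contact_force'],1),'w',round(o['grip_width'],2))
    for x,y,z,a in targets:
        c,s=np.cos(a),np.sin(a);T=Ro.from_matrix([[c,s,0],[s,-c,0],[0,0,-1]])
        print(R.inv().apply(np.array([x,y,z])-p).round(4),((R.inv()*T).as_rotvec()/np.radians(30)).round(3))
E
python3 -c "
from h import *
rows([(.40,.03,.34,np.pi+.15)])"
```

```text
t 0.25 [0.1828 0.492  0.231 ] xang 2.786 F [-0.7 -1.   0.3] w 1.0
[-0.3645 -0.3575 -0.1088] [-0.001 -0.001 -0.966]
```

Call:
{"name": "carry_out", "arguments": {
  "rows": [0.2, -0.01, -0.01, -0.05, 0, 0, -0.1, 0.2, -0.04, -0.04, -0.09, 0, 0, -0.2, 0.2, -0.08, -0.08, -0.109, 0, 0, -0.35, 0.2, -0.12, -0.12, -0.109, 0, 0, -0.5, 0.2, -0.16, -0.16, -0.109, 0, 0, -0.65, 0.2, -0.2, -0.2, -0.109, 0, 0, -0.8, 0.2, -0.24, -0.24, -0.109, 0, 0, -0.966, 0.2, -0.28, -0.28, -0.109, 0, 0, -0.966, 0.2, -0.32, -0.32, -0.109, 0, 0, -0.966, 0.2, -0.364, -0.357, -0.109, 0, 0, -0.966]
}}

```text
clock: 1.5
tool_pos: [0.4001, 0.0288, 0.3405]
tool_rot: [-0.075, 0.997, -0.0, 0.0]
contact_force: [0.7, 0.8, 0.5]
grip_width: 0.398
finger_force: 0.0
```

Call:
{"name": "carry_out", "arguments": {
  "rows": [0.2, 0, 0, 0, 0, 0, 0, 0.2, 0, 0, 0, 0, 0, 0, 0.2, 0, 0, 0, 0, 0, 0]
}}

```text
clock: 1.88
tool_pos: [0.3994, 0.0316, 0.3405]
tool_rot: [-0.076, 0.997, -0.0, 0.0]
contact_force: [-0.4, 0.6, -0.2]
grip_width: 0.4
finger_force: 0.0
```

Run:
```python
from h import *
rows([])
w=robot.snapshot('wrist');cv2.imwrite('pics/w1.png',w['img'][:,:,::-1])
h=cv2.cvtColor(w['img'],cv2.COLOR_RGB2HSV)
for nm,lo,hi in(('red',(0,150,90),(8,255,255)),('yel',(14,130,120),(32,255,255))):
    N,_,st,ce=cv2.connectedComponentsWithStats(cv2.inRange(h,lo,hi))
    for i in range(1,N):
      if st[i,4]>10: print(nm,st[i],ce[i].round(1))
```

```text
t 1.88 [0.3994 0.0316 0.3405] xang -2.99 F [-0.4  0.6 -0.2] w 0.4
red [ 66 188  42  52 428] [ 95.7 208.7]
red [ 52 191  12  17  42] [ 56.4 198.4]
red [ 64 199  28  18 190] [ 75.5 206.6]
red [ 59 203  11  19  72] [ 63.4 213.7]
red [ 474  210   44   41 1366] [495. 230.]
red [ 52 212   6  15  30] [ 54.3 218.9]
red [ 66 235  22   6  36] [ 75.9 238.1]
red [175 418  20  24 181] [185.  432.1]
yel [ 76 209  13  10  68] [ 82.2 214. ]
yel [ 440  259  191   29 2027] [557.7 273. ]
yel [445 277   3  12  25] [446.1 283. ]
yel [451 296  12   6  28] [456.7 298.9]
yel [ 31 377  35   6 137] [ 48.  379.5]
yel [ 62 384   5   6  15] [ 64.3 386.3]
```

View pics/w1.png

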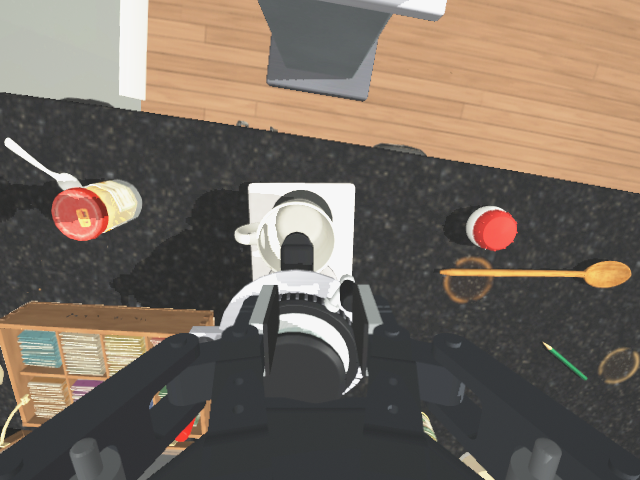

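The wrist picture looks back from ahead of the fingers; the mug, chute and black knob (345,293) are visible, but the pointer and clip are hidden behind the fingers. I'll shift ahead.

Call:
{"name": "carry_out", "arguments": {
  "rows": [0.2, -0.04, 0, -0.02, 0, 0, 0, 0.2, -0.09, 0, -0.02, 0, 0, 0, 0.2, -0.14, 0, -0.02, 0, 0, 0, 0.2, -0.18, 0, -0.02, 0, 0, 0, 0.2, -0.18, 0, -0.02, 0, 0, 0, 0.2, -0.18, 0, -0.02, 0, 0, 0, 0.2, -0.18, 0, -0.02, 0, 0, 0]
}}

```text
clock: 2.8
tool_pos: [0.5769, 0.0578, 0.3613]
tool_rot: [-0.075, 0.997, -0.0, 0.001]
contact_force: [0.6, -0.2, 0.6]
grip_width: 0.401
finger_force: 0.0
```

```bash
cat >> h.py <<'E'
def wrist():
    o=robot.get_obs();w=robot.snapshot('wrist')
    T=np.eye(4);T[:3,:3]=Ro.from_quat(o['tool_rot']).as_matrix();T[:3,3]=o['tool_pos']
    M=np.linalg.inv(T@np.array(w['tool_from_camera']))
    w['rvec']=cv2.Rodrigues(M[:3,:3])[0];w['tvec']=M[:3,3];return w
def blobs(img,mn=10):
    h=cv2.cvtColor(img,cv2.COLOR_RGB2HSV)
    for nm,lo,hi in(('red',(0,150,90),(8,255,255)),('yel',(18,130,120),(32,255,255))):
        N,_,st,ce=cv2.connectedComponentsWithStats(cv2.inRange(h,lo,hi))
        for i in range(1,N):
            if st[i,4]>mn: print(nm,st[i],ce[i].round(1))
E
python3 - <<'E'
from h import *
rows([]);w=wrist();cv2.imwrite('pics/w2.png',w['img'][:,:,::-1]);blobs(w['img'])
import pickle;pickle.dump({k:w[k] for k in w},open('w2.pkl','wb'))
E
```

```text
t 2.8 [0.5769 0.0578 0.3613] xang -2.991 F [ 0.6 -0.2  0.6] w 0.4
red [ 47  24  48  64 530] [80.9 61.3]
red [38 30  5  8 15] [39.7 33.8]
red [36 60 10 16 25] [39.9 67.2]
red [ 484   72   47   48 1676] [506.7  95.7]
red [152 224  11   1  11] [157. 224.]
red [166 225  12   1  12] [171.5 225. ]
red [156 243  31  27 533] [170.8 255.5]
red [327 252   9   8  52] [330.7 255.5]
red [306 310  25  34 389] [318.3 325. ]
red [329 312  11   6  30] [334.  314.6]
red [335 318  13  11  68] [340.4 324.1]
red [406 326   8   5  26] [409.9 327.7]
red [326 335  23   7 104] [336.8 337.5]
red [466 395  11  10  25] [471.9 399.3]
yel [ 456  141  180   25 1153] [563.5 153.2]
yel [204 171  20  21 369] [213.8 180.9]
yel [112 231  13   1  13] [118. 231.]
yel [254 239   9  10  49] [257.7 242.8]
yel [216 283  43  39 957] [233.8 300.2]
yel [281 326   6   4  13] [283.4 327.2]
yel [348 329   7  12  28] [351.1 334.5]
yel [331 340  13  12  42] [336.4 346.3]
yel [315 346  14  14  47] [319.7 352.2]
yel [275 358   8   5  17] [278.5 359.7]
yel [279 391  24  10 109] [290.8 394.7]
```

View pics/w2.png

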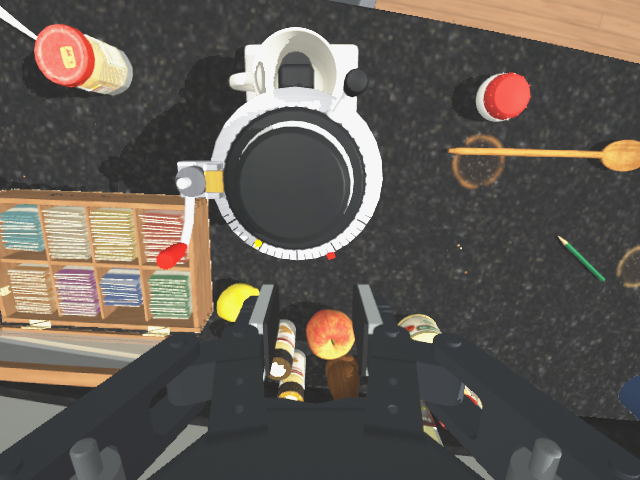

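The view shows everything: black knob top (355,80), pointer (258,243), clip (331,256), red knob (171,256), lid centre about (293,187).

Run:
```python
from h import *
import pickle
w=pickle.load(open('w2.pkl','rb'));t=robot.snapshot('top')
for n,a,b in(('knob',[291.7,262.5],[355.5,80]),('clampk',[371,186.9],[170.8,255.5]),('clip',[297.9,188.9],[330.7,255.5]),('ptr',[334.6,194.6],[257.7,242.8])):print(n,*tri(t,a,w,b))
# lid: dark circle, cropped; pointer/clip/knob on planes
P=lambda px,z:plane(w,[px],z)[0]
k=P([355.5,80],.222);c=P([170.8,255.5],.213);p=P([257.7,242.8],.169);m=P([330.7,255.5],.1615)
o=k+(p-k)*98/181
print(k,c,p,m,'o',o,np.linalg.norm((k-p)[:2]))
# ring outer edge on z=.166
g=cv2.cvtColor(w['img'],cv2.COLOR_RGB2GRAY)
ctr=np.array([297,178]);pts=[]
for a in np.radians(list(range(-10,70,4))+list(range(105,150,4))):
    for r in range(110,60,-1):
        q=ctr+r*np.array([np.cos(a),np.sin(a)]);v=g[int(q[1]+.5),int(q[0]+.5)]
        if v>130: pts.append(q);break
Q=plane(w,pts,.166)[:,:2]
A=np.c_[2*Q,np.ones(len(Q))];r=lambda s:(s[0],s[1],np.sqrt(s[2]+s[0]**2+s[1]**2))
s=np.linalg.lstsq(A,(Q**2).sum(1),rcond=None)[0];e=np.abs(np.hypot(*(Q-s[:2]).T)-r(s)[2]);i=e<.002
s=np.linalg.lstsq(A[i],(Q[i]**2).sum(1),rcond=None)[0];print('ring',r(s),i.sum(),len(i))
O=np.array(s[:2])
for n,v in(('p',p[:2]-O),('k',O-k[:2]),('m',m[:2]-O),('c',c[:2]-O)):print(n,np.arctan2(v[1],v[0]),np.linalg.norm(v))
```

```text
knob [0.45492512 0.07017731 0.21699809] 0.0019729985356161154
clampk [ 0.6298469  -0.07237259  0.20842026] 0.0027556895521213434
clip [0.63354873 0.08392059 0.12797286] 0.0011766420548151293
ptr [0.62030378 0.00119976 0.15960081] 0.0006760923690329608
[0.45578439 0.07074176 0.222     ] [ 0.6264904  -0.07073743  0.213     ] [0.61680107 0.00236806 0.169     ] [0.62182059 0.08110537 0.1615    ] o [0.54296469 0.03372174 0.19330387] 0.1749323700367329
ring (np.float64(0.5427474224866189), np.float64(0.030793672396168675), np.float64(0.08746824036468696)) 11 32
p -0.36650834620516537 0.07932186300317212
k -0.4306174487438929 0.09569962864128366
m 0.566660874954246 0.09372209971341862
c -0.8811145435821724 0.131610983322409
```

```bash
python3 -c "
from h import *
a=np.pi-.3
rows([(.6285,-.071,.30,a),(.6285,-.071,.194,a)])"
```

```text
t 2.9 [0.5771 0.0576 0.3611] xang -2.992 F [ 1.2 -0.3  0.1] w 0.4
[-0.0315 -0.1348  0.0612] [-0.     0.002  0.859]
[-0.0314 -0.1348  0.1672] [-0.     0.002  0.859]
```

Call:
{"name": "carry_out", "arguments": {
  "rows": [0.2, -0.01, -0.05, 0.02, 0, 0, 0.3, 0.2, -0.02, -0.1, 0.04, 0, 0, 0.6, 0.2, -0.031, -0.135, 0.06, 0, 0, 0.859, 0.2, -0.031, -0.135, 0.06, 0, 0, 0.859, 0.2, -0.031, -0.135, 0.06, 0, 0, 0.859, 0.2, -0.031, -0.135, 0.09, 0, 0, 0.859, 0.2, -0.031, -0.135, 0.12, 0, 0, 0.859, 0.2, -0.031, -0.135, 0.15, 0, 0, 0.859, 0.2, -0.031, -0.135, 0.167, 0, 0, 0.859, 0.2, -0.031, -0.135, 0.167, 0, 0, 0.859]
}}

```text
clock: 4.15
tool_pos: [0.6284, -0.0706, 0.1934]
tool_rot: [0.149, 0.989, 0.0, -0.0]
contact_force: [0.5, -0.4, -0.1]
grip_width: 0.4
finger_force: 0.0
```

Call:
{"name": "carry_out", "arguments": {
  "rows": [0.4, 0, 0, 0, 0, 0, 0, 0.4, 0, 0, 0, 0, 0, 0, 0.4, 0, 0, 0, 0, 0, 0]
}}

```text
clock: 4.53
tool_pos: [0.6287, -0.0713, 0.1939]
tool_rot: [0.149, 0.989, -0.0, 0.0]
contact_force: [0.1, 0.0, 0.7]
grip_width: 0.297
finger_force: 0.0
```

Run:
```python
from h import *
S=np.array([.5606,-.0702])
T=[]
for f in np.linspace(.15,1.3,9):
    al=-.02-f;x=S+.067*np.array([np.cos(al),np.sin(al)]);T.append((*x,.194,np.pi-.3-.6*f/1.3))
rows(T);print(robot.get_obs()['torque'],robot.get_obs()['q'])
w=robot.snapshot('wrist');cv2.imwrite('pics/w3.png',w['img'][:,:,::-1])
```

```text
t 4.53 [ 0.6287 -0.0713  0.1939] xang 2.842 F [0.1 0.  0.7] w 0.3
[-0.001  -0.0104 -0.0001] [0.    0.002 0.133]
[-0.0016 -0.02   -0.0001] [0.    0.002 0.259]
[-0.0008 -0.0296 -0.0001] [0.    0.002 0.386]
[ 0.0014 -0.0389 -0.0001] [0.    0.002 0.513]
[ 0.0049 -0.0479 -0.0001] [0.    0.002 0.639]
[ 0.0097 -0.0563 -0.0001] [0.    0.002 0.766]
[ 0.0156 -0.0638 -0.0001] [0.    0.002 0.893]
[ 0.0225 -0.0705 -0.0001] [1.00e-03 2.00e-03 1.02e+00]
[ 0.0304 -0.0761 -0.0001] [1.000e-03 2.000e-03 1.146e+00]
[0.04626529 0.00306774 0.02534232] [-2.97834089e-01  5.80010242e-01  1.19612591e+00  1.67878159e-05
  1.36451702e+00 -1.56885661e+00]
```

View pics/w3.png

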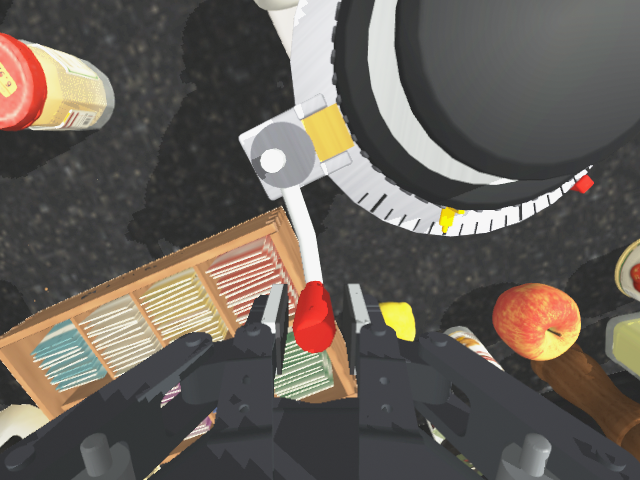

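The red knob (315,317) stands squarely between the pads. Swinging the lever out.

Call:
{"name": "carry_out", "arguments": {
  "rows": [0.4, -0.001, -0.01, 0, 0, 0, 0.13, 0.4, -0.0015, -0.02, 0, 0, 0, 0.26, 0.4, -0.001, -0.03, 0, 0, 0, 0.39, 0.4, 0.0015, -0.039, 0, 0, 0, 0.51, 0.4, 0.005, -0.048, 0, 0, 0, 0.64, 0.4, 0.01, -0.056, 0, 0, 0, 0.77, 0.4, 0.0155, -0.064, 0, 0, 0, 0.89, 0.4, 0.0225, -0.0705, 0, 0, 0, 1.02, 0.4, 0.03, -0.076, 0, 0, 0, 1.146, 0.4, 0.03, -0.076, 0, 0, 0, 1.146]
}}

```text
refused, turn out of range in row 9
```

Run:
```python
from h import *
T=[]
rows([]);w=wrist();blobs(w['img'],60)
t=robot.snapshot('top');h=cv2.cvtColor(t['img'],cv2.COLOR_RGB2HSV)[170:260,330:410]
m=cv2.inRange(h,(0,150,90),(8,255,255));print(cv2.connectedComponentsWithStats(m)[2:])
```

```text
t 4.58 [ 0.6286 -0.0713  0.1937] xang 2.842 F [-0.4  0.6 -0. ] w 0.3
red [   0   33   47   98 1426] [29.2 87.4]
red [571 175  23  19 242] [583.2 184.3]
red [631 264   9  28 152] [636.  276.7]
red [ 292  281   44   73 2355] [313.9 319.1]
red [ 493  284   54   75 1649] [516.3 316.6]
red [526 288  20  10  99] [534.7 291.3]
red [547 291  23  19 167] [555.4 300.5]
red [542 311  35  19 258] [561.4 321.8]
yel [ 303  104   51   58 1704] [327.9 132.5]
yel [439 207  26  26 314] [448.  217.3]
yel [174 299  34  16  67] [193.4 306. ]
yel [379 302  37  40 997] [399.3 319. ]
yel [545 327  32  18  99] [562.6 335.9]
yel [530 344  40  16 111] [542.5 353.8]
(array([[   0,    0,   80,   90, 7200]], dtype=int32), array([[39.5, 44.5]]))
```

Call:
{"name": "carry_out", "arguments": {
  "rows": [0.4, -0.001, -0.01, 0, 0, 0, 0.13, 0.4, -0.0015, -0.02, 0, 0, 0, 0.26, 0.4, -0.001, -0.03, 0, 0, 0, 0.39, 0.4, 0.0015, -0.039, 0, 0, 0, 0.51, 0.4, 0.005, -0.048, 0, 0, 0, 0.64, 0.4, 0.01, -0.056, 0, 0, 0, 0.77, 0.4, 0.0155, -0.064, 0, 0, 0, 0.89, 0.4, 0.0225, -0.0705, 0, 0, 0, 1.0, 0.4, 0.03, -0.076, 0, 0, 0, 1.0, 0.4, 0.03, -0.076, 0, 0, 0, 1.0]
}}

```text
clock: 5.92
tool_pos: [0.577, -0.1352, 0.1934]
tool_rot: [0.4, 0.917, -0.0, -0.0]
contact_force: [0.2, -0.6, -0.8]
grip_width: 0.3
finger_force: 0.0
```

Run:
```python
from h import *
rows([(.57,-.13,.33,np.pi-.4)]);w=wrist();blobs(w['img'],100)
cv2.imwrite('pics/w4.png',w['img'][:,:,::-1])
```

```text
t 5.92 [ 0.577  -0.1352  0.1934] xang 2.319 F [ 0.2 -0.6 -0.8] w 0.3
[ 0.0086 -0.0017 -0.1366] [-0.    -0.001 -0.807]
red [ 614  155   26   67 1025] [627.6 190. ]
red [  66  197   77   83 1062] [120.5 231.5]
red [ 298  281   43   73 2369] [318.8 319.9]
red [387 286  33  37 142] [405.7 301.4]
yel [ 391   94   64   59 2032] [423.4 124.4]
yel [558 121  33  31 343] [569.5 136.4]
yel [ 489  238   66   73 3544] [520.9 274.7]
yel [616 269  13  12 113] [622.7 274.4]
```

View pics/w4.png

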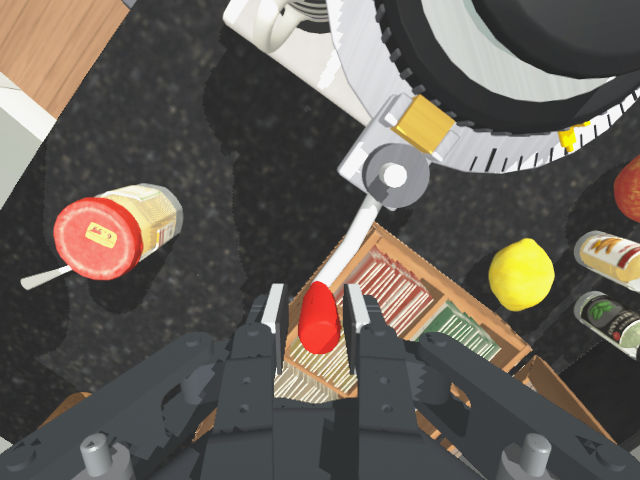

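The lever now points out (knob at (319,320), angle about 1.3 rad). Retreat upward and go to the setting knob.

```bash
python3 -c "
from h import *
rows([(.577,-.135,.33,2.319),(.50,-.03,.33,2.76)])"
```

```text
t 5.97 [ 0.5773 -0.135   0.1934] xang 2.319 F [ 0.2 -0.4  0. ] w 0.3
[ 0.0002 -0.0002 -0.1366] [-0. -0. -0.]
[ 0.1296  0.0148 -0.1366] [-0.    -0.    -0.842]
```

Call:
{"name": "carry_out", "arguments": {
  "rows": [0.2, 0, 0, -0.05, 0, 0, 0, 0.2, 0, 0, -0.1, 0, 0, 0, 0.2, 0, 0, -0.137, 0, 0, -0.3, 0.2, 0, 0, -0.137, 0, 0, -0.6, 0.2, 0, 0, -0.137, 0, 0, -0.85, 0.2, 0, 0, -0.137, 0, 0, -0.85]
}}

```text
clock: 6.72
tool_pos: [0.5776, -0.1348, 0.3302]
tool_rot: [0.188, 0.982, 0.0, -0.0]
contact_force: [0.4, 0.3, 0.4]
grip_width: 0.399
finger_force: 0.0
```

```bash
python3 -c "
from h import *
rows([(.456,.07,.33,3.21),(.456,.07,.195,3.21)])"
```

```text
t 6.72 [ 0.5776 -0.1348  0.3302] xang 2.763 F [0.4 0.3 0.4] w 0.4
[0.1887 0.1454 0.0002] [ 0.    -0.001 -0.854]
[0.1886 0.1454 0.1352] [ 0.    -0.001 -0.854]
```

Call:
{"name": "carry_out", "arguments": {
  "rows": [0.2, 0.045, 0.035, 0, 0, 0, -0.2, 0.2, 0.09, 0.07, 0, 0, 0, -0.4, 0.2, 0.135, 0.105, 0, 0, 0, -0.65, 0.2, 0.1885, 0.1455, 0, 0, 0, -0.854, 0.2, 0.1885, 0.1455, 0, 0, 0, -0.854, 0.2, 0.1885, 0.1455, 0.04, 0, 0, -0.854, 0.2, 0.1885, 0.1455, 0.07, 0, 0, -0.854, 0.2, 0.1885, 0.1455, 0.1, 0, 0, -0.854, 0.2, 0.1885, 0.1455, 0.135, 0, 0, -0.854, 0.3, 0.1885, 0.1455, 0.135, 0, 0, -0.854]
}}

```text
clock: 7.98
tool_pos: [0.4553, 0.0694, 0.1937]
tool_rot: [-0.033, 0.999, 0.0, -0.002]
contact_force: [-0.4, 0.2, 0.4]
grip_width: 0.349
finger_force: 0.0
```

Run:
```python
from h import *
O=np.array([.544,.0325]);K=np.array([.4555,.0703])
b0=np.arctan2(*(K-O)[::-1]);print(b0)
r=.0965;T=[]
for f in np.linspace(.1,.93,9):
    b=b0+f;T.append((*(O+r*np.array([np.cos(b),np.sin(b)])),.195,3.21))
rows(T)
w=wrist();cv2.imwrite('pics/w5.png',w['img'][:,:,::-1])
```

```text
2.7379288650501135
t 7.97 [0.4553 0.0694 0.1937] xang -3.075 F [-0.4  0.2  0.4] w 0.35
[ 0.004  -0.0078 -0.0013] [ 0.001 -0.009 -0.004]
[ 0.0071 -0.0173 -0.0013] [ 0.001 -0.009 -0.004]
[ 0.0092 -0.0271 -0.0013] [ 0.001 -0.009 -0.004]
[ 0.0103 -0.037  -0.0013] [ 0.001 -0.009 -0.004]
[ 0.0104 -0.047  -0.0013] [ 0.001 -0.009 -0.004]
[ 0.0094 -0.057  -0.0013] [ 0.001 -0.009 -0.004]
[ 0.0074 -0.0668 -0.0013] [ 0.001 -0.009 -0.004]
[ 0.0044 -0.0764 -0.0014] [ 0.001 -0.009 -0.004]
[ 0.0004 -0.0855 -0.0014] [ 0.001 -0.009 -0.004]
```

View pics/w5.png

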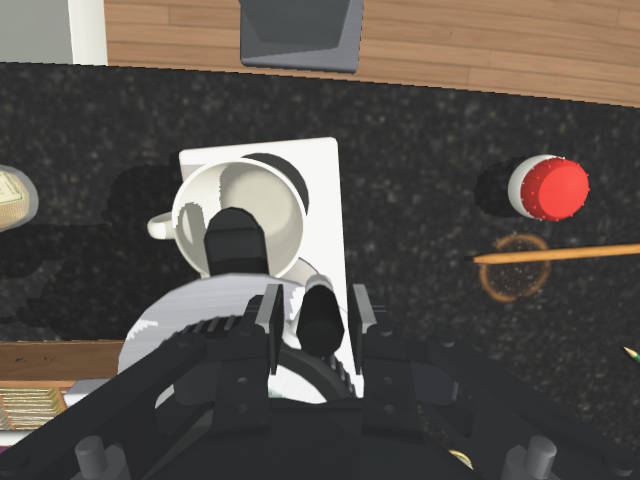

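The black knob (320,317) is between the pads. Pushing most of the way, then measuring.

Call:
{"name": "carry_out", "arguments": {
  "rows": [0.4, 0.004, -0.008, 0, 0, 0, 0, 0.4, 0.007, -0.0175, 0, 0, 0, 0, 0.4, 0.009, -0.027, 0, 0, 0, 0, 0.4, 0.0105, -0.037, 0, 0, 0, 0, 0.4, 0.0105, -0.047, 0, 0, 0, 0, 0.4, 0.0095, -0.057, 0, 0, 0, 0, 0.4, 0.0075, -0.067, 0, 0, 0, 0, 0.4, 0.0045, -0.0765, 0, 0, 0, 0, 0.4, 0.0045, -0.0765, 0, 0, 0, 0, 0.4, 0.0045, -0.0765, 0, 0, 0, 0]
}}

```text
clock: 9.28
tool_pos: [0.4572, -0.0071, 0.1961]
tool_rot: [-0.034, 0.999, -0.0, 0.001]
contact_force: [0.1, -0.4, -0.2]
grip_width: 0.3
finger_force: 0.0
```

```bash
cat >> h.py <<'E'
def topmeas():
    t=robot.snapshot('top');h=cv2.cvtColor(cv2.resize(t['img'],None,fx=4,fy=4,interpolation=cv2.INTER_CUBIC),cv2.COLOR_RGB2HSV)[170*4:225*4,280*4:350*4]
    out={}
    for n,lo,hi in(('clip',(0,120,80),(10,255,255)),('ptr',(14,110,110),(35,255,255))):
        N,_,st,ce=cv2.connectedComponentsWithStats(cv2.inRange(h,lo,hi))
        for i in range(1,N):
            if st[i,4]>20:
                px=(ce[i]+.5)/4-.5+[280,170];P=plane(t,[px],.1615 if n=='clip' else .169)[0]
                v=P[:2]-[.544,.0325];print(n,st[i,4],px.round(2),P.round(4),'ang',round(float(np.arctan2(v[1],v[0])),3),'r',np.linalg.norm(v).round(4))
E
python3 - <<'E'
from h import *
rows([]);topmeas()
t=robot.snapshot('top');cv2.imwrite('pics/t5.png',cv2.resize(t['img'][170:315,265:405,::-1],None,fx=4,fy=4,interpolation=cv2.INTER_CUBIC))
E
```

```text
t 9.28 [ 0.4572 -0.0071  0.1961] xang -3.073 F [ 0.1 -0.4 -0.2] w 0.3
clip 217 [297.47 188.49] [0.6245 0.0816 0.1615] ang 0.548 r 0.0943
ptr 120 [306.62 192.38] [0.6159 0.0606 0.169 ] ang 0.373 r 0.0772
```

Run:
```python
from h import *
O=np.array([.544,.0325]);r=.0965
rows([(*(O+r*np.array([np.cos(b),np.sin(b)])),.195,3.21) for b in 2.738+np.array([.83,.9,.95,1.0])])
```

```text
t 9.38 [ 0.457  -0.0068  0.1958] xang -3.073 F [ 0.2 -0.5  0.1] w 0.3
[ 0.0009 -0.0005  0.0008] [-0.001  0.002  0.001]
[-0.0017 -0.0068  0.0008] [-0.001  0.002  0.001]
[-0.0038 -0.0111  0.0008] [-0.001  0.002  0.001]
[-0.0061 -0.0153  0.0008] [-0.001  0.002  0.001]
```

Call:
{"name": "carry_out", "arguments": {
  "rows": [0.4, -0.0017, -0.007, 0, 0, 0, 0, 0.4, -0.004, -0.011, 0, 0, 0, 0, 0.4, -0.006, -0.0153, 0, 0, 0, 0, 0.4, -0.006, -0.0153, 0, 0, 0, 0, 0.4, -0.006, -0.0153, 0, 0, 0, 0]
}}

```text
clock: 10.0
tool_pos: [0.4641, -0.022, 0.1953]
tool_rot: [-0.034, 0.999, -0.0, 0.0]
contact_force: [-0.4, 0.2, -0.0]
grip_width: 0.299
finger_force: 0.1
```

Run:
```python
from h import *
rows([]);topmeas()
t=robot.snapshot('top');cv2.imwrite('pics/t6.png',cv2.resize(t['img'][170:240,265:365,::-1],None,fx=8,fy=8,interpolation=cv2.INTER_CUBIC))
```

```text
t 10.0 [ 0.4641 -0.022   0.1953] xang -3.073 F [-0.4  0.2 -0. ] w 0.3
clip 227 [297.49 188.51] [0.6245 0.0816 0.1615] ang 0.547 r 0.0943
ptr 109 [301.29 194.54] [0.6099 0.0712 0.169 ] ang 0.532 r 0.0764
```

View pics/t6.png

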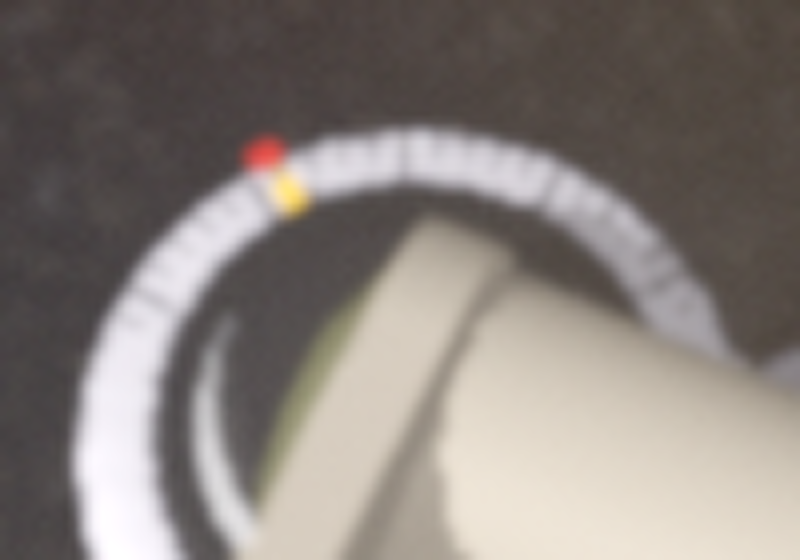

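The pointer (yellow, (290,195)) sits at the clip (red, (265,153)), pointing radially at it, about 1 mm off. Release, rise, and check with the wrist camera on the way to the lever.

Call:
{"name": "carry_out", "arguments": {
  "rows": [0.4, 0, 0.002, 0, 0, 0, 0, 0.2, 0, 0.002, -0.001, 0, 0, 0, 0.2, 0, 0.002, -0.05, 0, 0, 0, 0.2, 0, 0.002, -0.1, 0, 0, 0, 0.2, 0, 0.002, -0.15, 0, 0, 0, 0.2, -0.04, 0.02, -0.165, 0, 0, 0, 0.2, -0.08, 0.05, -0.165, 0, 0, 0, 0.2, -0.12, 0.07, -0.165, 0, 0, 0, 0.2, -0.12, 0.07, -0.165, 0, 0, 0, 0.2, -0.12, 0.07, -0.165, 0, 0, 0]
}}

```text
clock: 11.35
tool_pos: [0.5784, 0.0562, 0.3603]
tool_rot: [-0.034, 0.999, -0.0, -0.0]
contact_force: [-0.2, 0.7, 0.4]
grip_width: 0.4
finger_force: 0.0
```

```bash
cat >> h.py <<'E'
def wmeas():
    w=wrist();h=cv2.cvtColor(w['img'],cv2.COLOR_RGB2HSV);O=np.array([.5428,.0325])
    for n,lo,hi,z in(('clip',(0,150,90),(8,255,255),.1615),('ptr',(18,130,120),(32,255,255),.169),('clampk',(0,150,90),(8,255,255),.21)):
        N,_,st,ce=cv2.connectedComponentsWithStats(cv2.inRange(h,lo,hi))
        for i in range(1,N):
            P=plane(w,[ce[i]],z)[0];v=P[:2]-O;r=np.linalg.norm(v);a=np.arctan2(v[1],v[0])
            if st[i,4]>15 and (.07<r<.1 and abs(a-.55)<.5 if n!='clampk' else st[i,4]>200 and np.hypot(P[0]-.56,P[1]+.07)<.085):print(n,st[i,4],ce[i].round(1),P.round(4),'ang',a.round(3),'r',r.round(4))
    return w
E
python3 - <<'E'
from h import *
rows([(.575,-.133,.33,2.78)]);wmeas();topmeas()
E
```

```text
t 11.35 [0.5784 0.0562 0.3603] xang -3.073 F [-0.2  0.7  0.4] w 0.4
[ 0.0164 -0.1885  0.0304] [-0.    -0.     0.822]
clip 50 [336.1 253.5] [0.6217 0.0813 0.1615] ang 0.553 r 0.0928
ptr 47 [329.7 245.1] [0.6104 0.0731 0.169 ] ang 0.541 r 0.0789
clampk 663 [105.8 209.1] [ 0.5775 -0.1343  0.21  ] ang -1.366 r 0.1703
```

Call:
{"name": "carry_out", "arguments": {
  "rows": [0.2, 0, -0.04, 0.03, 0, 0, 0.25, 0.2, 0.005, -0.09, 0.03, 0, 0, 0.5, 0.2, 0.01, -0.14, 0.03, 0, 0, 0.75, 0.2, 0.0145, -0.19, 0.03, 0, 0, 0.95, 0.2, 0.0145, -0.19, 0.03, 0, 0, 0.95, 0.2, 0.0145, -0.19, 0.03, 0, 0, 0.95]
}}

```text
clock: 12.2
tool_pos: [0.5769, -0.1339, 0.3309]
tool_rot: [0.213, 0.977, 0.0, 0.0]
contact_force: [-0.4, 0.4, 0.3]
grip_width: 0.398
finger_force: 0.0
```

Run:
```python
from h import *
rows([(.577,-.135,.33,2.319),(.577,-.135,.194,2.319)])
```

```text
t 12.2 [ 0.5769 -0.1339  0.3309] xang 2.713 F [-0.4  0.4  0.3] w 0.4
[-0.0005 -0.001   0.0009] [0.001 0.001 0.753]
[-0.0004 -0.001   0.1369] [0.001 0.001 0.753]
```

Call:
{"name": "carry_out", "arguments": {
  "rows": [0.2, 0, -0.001, 0.001, 0, 0, 0.3, 0.2, 0, -0.001, 0.001, 0, 0, 0.6, 0.2, 0, -0.001, 0.001, 0, 0, 0.75, 0.2, 0, -0.001, 0.04, 0, 0, 0.75, 0.2, 0, -0.001, 0.08, 0, 0, 0.75, 0.2, 0, -0.001, 0.12, 0, 0, 0.75, 0.2, 0, -0.001, 0.137, 0, 0, 0.75, 0.4, 0, -0.001, 0.137, 0, 0, 0.75, 0.4, 0, -0.001, 0.137, 0, 0, 0.75]
}}

```text
clock: 13.32
tool_pos: [0.5774, -0.1346, 0.1947]
tool_rot: [0.399, 0.917, -0.0, 0.001]
contact_force: [0.1, 0.0, -0.3]
grip_width: 0.296
finger_force: 0.0
```

Run:
```python
from h import *
S=np.array([.5606,-.0702]);T=[]
for f in np.linspace(1.2,.1,9):
    al=-.02-f;x=S+.067*np.array([np.cos(al),np.sin(al)]);T.append((*x,.194,np.pi-.3-.4*f))
rows(T);blobs(wrist()['img'],1000)
```

```text
t 13.32 [ 0.5774 -0.1346  0.1947] xang 2.321 F [ 0.1  0.  -0.3] w 0.3
[-0.0032  0.0056  0.0007] [ 0.002  0.004 -0.077]
[-0.0062  0.0143  0.0008] [ 0.001  0.004 -0.182]
[-0.008   0.0233  0.0008] [ 0.001  0.004 -0.287]
[-0.0085  0.0325  0.0008] [ 0.001  0.004 -0.392]
[-0.0077  0.0417  0.0008] [ 0.001  0.004 -0.497]
[-0.0057  0.0506  0.0008] [ 0.001  0.004 -0.602]
[-0.0025  0.0593  0.0008] [ 0.001  0.004 -0.707]
[0.0018 0.0674 0.0008] [ 0.001  0.004 -0.812]
[0.0073 0.0748 0.0008] [ 0.001  0.004 -0.917]
red [ 612  155   28   68 1104] [626.4 190.4]
red [  66  196   77   83 1005] [121.3 228.2]
red [ 297  280   42   73 2327] [317.2 318.9]
yel [ 390   96   63   58 1995] [421.3 125.3]
yel [ 487  238   66   73 3500] [518.9 274.5]
```

Call:
{"name": "carry_out", "arguments": {
  "rows": [0.4, -0.003, 0.0055, 0, 0, 0, -0.08, 0.4, -0.006, 0.0145, 0, 0, 0, -0.18, 0.4, -0.008, 0.0235, 0, 0, 0, -0.29, 0.4, -0.0085, 0.0325, 0, 0, 0, -0.39, 0.4, -0.0075, 0.0415, 0, 0, 0, -0.5, 0.4, -0.0055, 0.0505, 0, 0, 0, -0.6, 0.4, -0.0025, 0.0595, 0, 0, 0, -0.71, 0.4, 0.002, 0.0675, 0, 0, 0, -0.81, 0.4, 0.0075, 0.075, 0, 0, 0, -0.92, 0.4, 0.0075, 0.075, 0, 0, 0, -0.92]
}}

```text
clock: 14.62
tool_pos: [0.6275, -0.0789, 0.194]
tool_rot: [0.168, 0.986, -0.001, 0.001]
contact_force: [0.9, -2.9, 0.1]
grip_width: 0.302
finger_force: 1.0
```

Run:
```python
from h import *
S=np.array([.5606,-.0702]);T=[]
for f in (.05,0,-.05,-.1,-.15,-.2):
    al=-.02-f;x=S+.067*np.array([np.cos(al),np.sin(al)]);T.append((*x,.194,2.82))
rows(T);wmeas()
```

```text
t 14.62 [ 0.6275 -0.0789  0.194 ] xang 2.804 F [ 0.9 -2.9  0.1] w 0.3
[ 0.0014  0.0037 -0.    ] [-0.002  0.004 -0.03 ]
[ 0.0023  0.007  -0.    ] [-0.002  0.004 -0.03 ]
[ 0.0034  0.0101 -0.    ] [-0.002  0.004 -0.03 ]
[ 0.0047  0.0132 -0.0001] [-0.002  0.004 -0.03 ]
[ 0.0062  0.0162 -0.0001] [-0.002  0.004 -0.03 ]
[ 0.0077  0.0192 -0.0001] [-0.002  0.004 -0.03 ]
clip 207 [595.3 172.9] [0.6224 0.0803 0.1615] ang 0.541 r 0.0928
ptr 109 [596.2 161.9] [0.6141 0.0756 0.169 ] ang 0.544 r 0.0834
clampk 2382 [305.8 320.5] [ 0.6271 -0.0836  0.21  ] ang -0.943 r 0.1435
```

Call:
{"name": "carry_out", "arguments": {
  "rows": [0.4, 0.0015, 0.0035, 0, 0, 0, 0, 0.4, 0.0023, 0.007, 0, 0, 0, 0, 0.4, 0.003, 0.0085, 0, 0, 0, 0, 0.4, 0.0034, 0.01, 0, 0, 0, 0, 0.4, 0.0034, 0.01, 0, 0, 0, 0]
}}

```text
clock: 15.3
tool_pos: [0.6275, -0.0695, 0.1939]
tool_rot: [0.169, 0.986, -0.001, 0.001]
contact_force: [3.2, -8.3, -0.1]
grip_width: 0.303
finger_force: 3.7
```

Call:
{"name": "carry_out", "arguments": {
  "rows": [0.4, 0.0005, 0.001, 0, 0, 0, 0, 0.4, 0.0008, 0.002, 0, 0, 0, 0, 0.4, 0.0008, 0.002, 0, 0, 0, 0]
}}

```text
clock: 15.68
tool_pos: [0.6273, -0.0671, 0.1939]
tool_rot: [0.169, 0.986, -0.001, 0.001]
contact_force: [2.2, -7.7, 0.2]
grip_width: 0.299
finger_force: 3.2
```

Run:
```python
from h import *
rows([]);wmeas()
```

```text
t 15.68 [ 0.6273 -0.0671  0.1939] xang 2.802 F [ 2.2 -7.7  0.2] w 0.3
clip 202 [574.5 179.6] [0.6224 0.0804 0.1615] ang 0.542 r 0.0929
ptr 18 [582.1 158.7] [0.6103 0.0804 0.169 ] ang 0.617 r 0.0828
ptr 116 [573.  168.8] [0.6139 0.0751 0.169 ] ang 0.54 r 0.0829
clampk 2381 [305.6 324.2] [ 0.6286 -0.0725  0.21  ] ang -0.886 r 0.1355
```

Call:
{"name": "carry_out", "arguments": {
  "rows": [0.4, 0.0004, 0.001, 0, 0, 0, 0, 0.4, 0.0008, 0.002, 0, 0, 0, 0, 0.4, 0.0008, 0.002, 0, 0, 0, 0]
}}

```text
clock: 16.1
tool_pos: [0.6274, -0.0668, 0.1939]
tool_rot: [0.17, 0.986, -0.003, 0.002]
contact_force: [3.3, -16.0, -1.4]
grip_width: 0.302
finger_force: 7.2
```

Call:
{"name": "carry_out", "arguments": {
  "rows": [0.4, 0.0004, 0.001, 0, 0, 0, 0, 0.4, 0.0008, 0.002, 0, 0, 0, 0, 0.4, 0.0008, 0.002, 0, 0, 0, 0]
}}

```text
clock: 16.48
tool_pos: [0.6274, -0.0666, 0.194]
tool_rot: [0.17, 0.985, -0.004, 0.002]
contact_force: [4.0, -23.7, -1.7]
grip_width: 0.3
finger_force: 11.1
```

Call:
{"name": "carry_out", "arguments": {
  "rows": [0.4, 0, -0.004, 0, 0, 0, 0, 0.3, 0, -0.0075, 0, 0, 0, 0, 0.2, 0, -0.0075, 0, 0, 0, 0, 0.2, 0, -0.0075, -0.04, 0, 0, 0, 0.2, 0, -0.0075, -0.09, 0, 0, 0, 0.2, 0, -0.0075, -0.14, 0, 0, 0, 0.2, 0.02, 0.03, -0.165, 0, 0, 0, 0.2, 0.04, 0.07, -0.165, 0, 0, 0, 0.2, 0.04, 0.1, -0.165, 0, 0, 0, 0.2, 0.04, 0.1, -0.165, 0, 0, 0]
}}

```text
clock: 17.73
tool_pos: [0.6222, 0.0484, 0.3581]
tool_rot: [0.167, 0.986, 0.0, -0.0]
contact_force: [0.6, 0.2, -0.3]
grip_width: 0.402
finger_force: 0.0
```

Run:
```python
from h import *
rows([]);w=wmeas();topmeas();cv2.imwrite('pics/w6.png',w['img'][:,:,::-1])
```

```text
t 17.73 [0.6222 0.0484 0.3581] xang 2.806 F [ 0.6  0.2 -0.3] w 0.4
clip 59 [345.4 202.1] [0.6215 0.0809 0.1615] ang 0.551 r 0.0924
ptr 70 [333.2 195.5] [0.6096 0.0712 0.169 ] ang 0.525 r 0.0772
clampk 505 [196.  271.5] [ 0.628  -0.0728  0.21  ] ang -0.89 r 0.1355
```

View pics/w6.png

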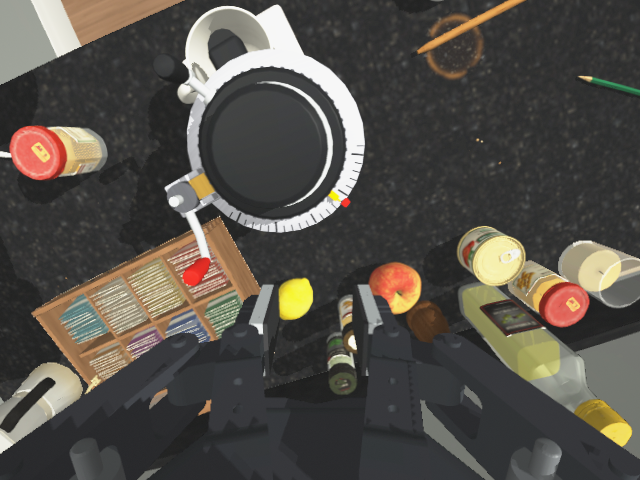

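Lever home, pointer at (334,197) next to clip (346,203). One close look for certainty.

```bash
python3 -c "
from h import *
rows([(.60,.075,.27,2.806)])"
```

```text
t 17.82 [0.6221 0.0462 0.3581] xang 2.803 F [-0.6  0.7  0.6] w 0.4
[0.0303 0.0199 0.0881] [-0.    -0.001 -0.006]
```

Call:
{"name": "carry_out", "arguments": {
  "rows": [0.2, 0.015, 0.01, 0.04, 0, 0, 0, 0.2, 0.03, 0.02, 0.088, 0, 0, 0, 0.2, 0.03, 0.02, 0.088, 0, 0, 0, 0.2, 0.03, 0.02, 0.088, 0, 0, 0, 0.2, 0.03, 0.02, 0.088, 0, 0, 0]
}}

```text
clock: 18.45
tool_pos: [0.6017, 0.0742, 0.2726]
tool_rot: [0.169, 0.986, 0.0, 0.002]
contact_force: [0.2, 0.3, 0.2]
grip_width: 0.398
finger_force: 0.0
```

Run:
```python
from h import *
rows([]);w=wmeas();print(proj(w,[[.5435,.0325,.165]]))
cv2.imwrite('pics/w7.png',cv2.resize(w['img'][150:300,220:420,::-1],None,fx=4,fy=4,interpolation=cv2.INTER_CUBIC))
```

```text
t 18.45 [0.6017 0.0742 0.2726] xang 2.801 F [0.2 0.3 0.2] w 0.4
clip 98 [332.5 254.2] [0.6212 0.0815 0.1615] ang 0.559 r 0.0925
ptr 124 [316.9 249. ] [0.6105 0.072  0.169 ] ang 0.528 r 0.0783
clampk 889 [141.9 344.5] [ 0.6237 -0.0668  0.21  ] ang -0.887 r 0.1281
[[237.16965303 183.87999586]]
```

View pics/w7.png

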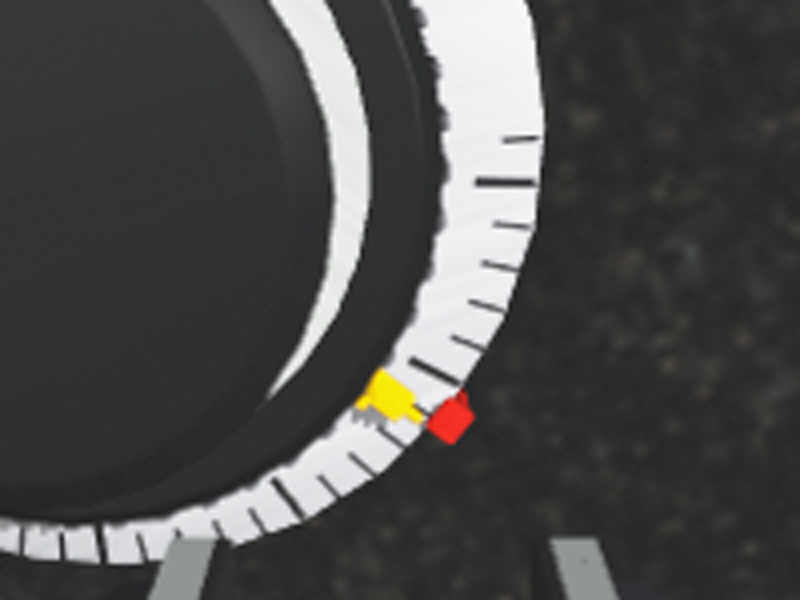

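Run:
```python
from h import *
from scipy.optimize import least_squares
w=wrist();img=w['img'];g=cv2.GaussianBlur(cv2.cvtColor(img,cv2.COLOR_RGB2GRAY),(3,3),0).astype(float)
hsv=cv2.cvtColor(img,cv2.COLOR_RGB2HSV)
O=np.array([.5435,.0325]);pts=[];col=[]
for a in np.arange(-.6,2.6,.03):
    if abs(a-.55)<.1: continue
    rr=np.arange(.100,.075,-.0002)
    px=proj(w,np.c_[O+rr[:,None]*[np.cos(a),np.sin(a)],np.full(len(rr),.166)])
    if (px<1).any() or (px[:,0]>638).any() or (px[:,1]>280).any(): continue
    v=cv2.remap(g.astype(np.float32),px[:,:1].astype(np.float32),px[:,1:].astype(np.float32),1).ravel()
    i=np.argmax(v>130)
    if v[i]>130: pts.append(O+rr[i]*np.array([np.cos(a),np.sin(a)]))
Q=np.array(pts);print(len(Q))
for fixed in(1,0):
    f=lambda s:np.hypot(Q[:,0]-s[0],Q[:,1]-s[1])-(.088 if fixed else s[2])
    s=least_squares(f,[*O,.088],loss='soft_l1',f_scale=.0005).x;print('ring',s.round(4),np.median(abs(f(s))))
    for n,lo,hi,z in(('clip',(0,130,80),(8,255,255),.161),('ptr',(18,120,110),(34,255,255),.169)):
        N,L,st,ce=cv2.connectedComponentsWithStats(cv2.inRange(hsv,lo,hi))
        for i in range(1,N):
            if st[i,4]<30: continue
            P=plane(w,np.argwhere(L==i)[:,::-1],z)[:,:2]-s[:2];r=np.hypot(*P.T);a=np.arctan2(P[:,1],P[:,0])
            if .07<r.mean()<.1 and abs(a.mean()-.55)<.3:
                print(n,st[i,4],'ang mean',a.mean().round(4),'mid',((a.min()+a.max())/2).round(4),a.min().round(3),a.max().round(3),'r',r.min().round(4),r.max().round(4),'tip ang',a[r>r.max()-.003].mean().round(4))
```

```text
68
ring [0.5443 0.0318 0.088 ] 0.000378363837058443
clip 103 ang mean 0.5704 mid 0.577 0.518 0.636 r 0.0878 0.0955 tip ang 0.5668
ptr 127 ang mean 0.5433 mid 0.533 0.473 0.593 r 0.0718 0.0851 tip ang 0.5492
ring [0.5442 0.0312 0.0885] 0.0004380524899312843
clip 103 ang mean 0.5748 mid 0.5814 0.522 0.641 r 0.0882 0.0959 tip ang 0.5711
ptr 127 ang mean 0.5486 mid 0.5387 0.479 0.598 r 0.0723 0.0855 tip ang 0.5541
```

```bash
python3 -c "
from rig import robot
print(robot.hand_in())"
```

```text
the job is handed in; nothing more can be done
None
```

I handed the job in at about 18 s. The pointer stands about 2 mm from the middle of the red clip (limit 4 mm), and the lever was pushed home against its stop. The clip stayed in place, and I saw no contact with the mug, honey jar or timer. No verdict came back.

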